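# Lock the carousel wheel on its spindle with a retaining clip

## Robot

A 6-joint arm with a two-finger parallel gripper is mounted at the origin on a cart in front of the work surface, level with it; the furniture and walls round the work are solid. World frame = base frame: x ahead of the robot, y to its left, z up, the work surface at z = 0. Lengths are in m, angles in degrees, forces in N, time in s.
With the tool pointing down it reaches from about 0.3 to 0.75 m from the base axis. Payload 8.5 kg.
Tool frame: the origin (TCP) lies between the finger pads; the fingertips stand env.finger_overhang ahead of it and the grasp point (between the pads) lies 2 mm behind it (env.finger_overhang is the distance from the TCP to the fingertips, in m); z points along the fingers, y is the line along which they close (so a half turn about z gives the same grasp; the last joint's range is limited). The gripper opens to 85 mm and grips with 20 to 120 N. Pads are 22 mm wide; open, the fingers measure 114 mm over their backs; the gripper's body (76 mm by 85 mm) begins 54 mm behind the grasp point. The pads swing forward as they close: fully open they stand 13 mm farther back than shut.
Start: joints at [54.528, 21.807, 74.336, -0, 83.858, -12.336], TCP at [0.216, 0.506, 0.248] pointing down, gripper open.
Joint ranges: [-178.18, 178.18], [-50.72, 133.34], [12.68, 142.11], [-81.47, 261.47], [9.98, 163.14], [-165.26, 165.26]. Speed limits (degrees/s): [136.94, 136.94, 180, 180, 180, 180].

## Interface

Orientations are given as a 3x3 rotation matrix whose columns are the frame's x, y, z axes.
In Python, from rig import env gives the robot as it stands. The module is installed in compiled form; this text tells all that it offers.
- The arm moves only by the tool jog_arm, never from a script. Its arguments are lists of equal length, an entry for each row: "hand": the finger opening in m, from 0 to 0.0854; "travel": the shift along the world's x, y, z in m, a list of three; "yaw": the turn about the world's z in rad. A call has exactly 5 rows; each row shifts and turns the commanded pose from where the row before left it; what a row does not reach is not made up. A row lasts 1/8 s, in which the tool goes at most 62.5 mm and 10.7 degrees, less where a joint would pass 70% of its speed; a pose out of reach is approached as far as the arm can. A call is refused whole if a number of a shift passes 0.0625 or a number of a turn 0.188, either way. A call with a gripper value outside its range is refused whole. The fingers move at their own pace and stop on an object; "grip_force" is the grip in N (left out, the last holds). Time passes only in rows, so rows that do not move let the fingers close, or fill a call up. It gives the time, the measured TCP pose, the force, the opening and the grip force at its end, in the units of the state.
- env.observe(): the state, without advancing time (a new reading comes with each control period).
- env.get_image(name): name is "scene" or "side" or "wrist"; returns the picture (384x512x3 uint8, red, green, blue); there is no depth.
- env.calibration(name): a dict with "fx", "fy", "cx", "cy" (pixels), "position" and "rotation" of the camera in the world; the wrist camera has in their place "hand_eye" (4x4, takes a point from camera to tool coordinates, whose origin is the TCP and whose axes are the flange's). Camera axes: x right, y down, z forward; pixel columns grow to the right and rows downward; lengths in m; the calibration is good to about 2 mm. A picture is of the moment at which its call begins: read the wrist's pose just before it. calibration takes no time and is no camera call.
- env.close_job(): hands the job in; it is judged then, once.
The state is a dict: "time_s": time; "q": joint angles; "qvel": joint speeds; "joint_efforts": joint torques, N m; "position": TCP position; "tool_rot": TCP orientation; "ft_force": force on the tool from outside, world axes, zero at the start; "wrist_torque": the same for the moment, N m; "grip_width": finger opening in m; "gripper_force": force on a finger pad.
Only numpy, scipy, OpenCV 4.12 (cv2) and the standard library are available. Lean on these libraries where they do the work, as an engineer would, in place of code of your own. Each camera call takes 0.05 s, during which the arm holds its last target. There are 200 camera calls.

## Task

The wheel of the small bench carousel has ridden up on its spindle and hides the groove near the spindle's end: press the wheel fully down onto its shoulder so that the groove shows. Then pick up the open steel retaining clip by its thumb tab, lay it flat above the wheel and push it sideways into the groove until its jaws snap round the spindle, and let go, leaving it seated. Leave the tape roll and the pad of sticky notes where they lie.

Things in the scene. Friction and masses are not known exactly. Their poses are not given: they have to be found in the camera images.
- groove (a point): Middle of the carousel's spindle groove, on the upright axis, always 64 mm above the bench; z up. The groove is 12 mm high (58 to 70 mm above the bench) with a round bottom of diameter 32 mm: a clip may be pushed in from any side. The fixed carousel has a round grey base, radius 58 mm, 34 mm high.
- spindle_end (a point): Centre of the spindle's flat end, 80 mm above the bench. The spindle's diameter is 44 mm; the part of it above the groove is a collar 10 mm thick.
- wheel_top (a point): Centre of the flat top face of the wheel, a plain aluminium disc, diameter 160 mm, 18 mm thick, with eight black dots near its rim. Home, its top is 58 mm above the bench, level with the groove's lower side; ridden up, it is 72 to 80 mm up and hides the groove. Press it on the flat face anywhere clear of the spindle (30 to 75 mm from the axis).
- clip_eye (a point): Centre of the round eye of the loose retaining clip, half-way through its 8 mm thickness (4 mm above the bench as it lies). Flat dark steel horseshoe 57 mm wide, eye diameter 33 mm; the open mouth faces the clip's +x, z is its upper side. A neck 24 mm wide, 8 mm thick runs to -x, ending 84 mm behind this point. Seated when this point lies on the spindle axis (play about 1 mm).
- clip_mouth (a point): Point midway between the clip's two sprung jaw tips, 11 mm ahead (+x) of the eye, same height and axes. The gap between the tips is 26 mm, narrower than the groove's 32 mm bottom: they spring apart and snap shut behind the spindle with about 8 N of push. The arms' front end is about 20 mm ahead of the eye.
- clip_tab (a point): Centre of the clip's upright black thumb tab, the part to grasp: 16 mm along the clip's x, 24 mm along its y, from 8 to 50 mm above the clip's underside (this point: 30 mm above the underside, 75 mm behind the eye along the clip's -x). Same axes as the eye. The clip weighs about 0.12 kg.
- wheel (a joint): How far the wheel is pressed down, m: 0 = fully up, 0.022 = home on its shoulder. It starts between 0 and 0.008. It slides with stiff friction (about 5 N of push moves it) and stays where it is left; it does not turn.
- tape_roll: Bystander: roll of beige tape lying flat, diameter 100 mm, 25 mm high; origin at the centre of its underside.
- pad: Bystander: pad of yellow sticky notes lying flat, 67x67 mm, 9 mm high; origin at the centre of its underside.

How it is judged:
By the outcome, as a careful person would: the job done as asked, in the order asked, and still so for the second after the job is handed in, with the robot touching nothing.
It also fails if it takes over 51 s, if anything falls off the work surface, if the arm or the gripper's body presses on something with over 40 N, if the wrist force passes 120 N, or if a joint passes its speed limit or range.

## Working session

There is one attempt and no reset: what is moved stays moved. The work goes in short steps, Python scripts to look and compute and a tool call to move; the robot and the scene stay as the last step left them, time stands still between calls to the robot, and variables do not carry over. Pictures are saved under pics/ and viewed, at most 11 in all, crops included, and the job is handed in when it is done.

Besides the shell and the picture viewer there is one more tool, called by a JSON object that holds its "api" and its "payload". jog_arm: Moves the arm, as the interface text tells. Its arguments: {"type":"object","properties":{"hand":{"type":"array"},"travel":{"type":"array"},"yaw":{"type":"array"},"grip_force":{"type":"number"}},"required":["hand","travel","yaw"]}

```bash
mkdir -p pics
python3 - <<'E'
from rig import env
import cv2,numpy as np
s=env.observe();print(s["position"],np.round(s["tool_rot"],3).tolist(),s["time_s"],s["grip_width"],env.finger_overhang)
for n in("scene","side"):
    cv2.imwrite(f"pics/{n}0.png",env.get_image(n)[:,:,::-1]);print(n,{k:np.round(v,4).tolist() for k,v in env.calibration(n).items()})
print({k:np.round(v,4).tolist() for k,v in env.calibration("wrist").items()})
E
```

```text
[0.21593959 0.50552927 0.24770139] [[-0.92, 0.393, -0.001], [0.393, 0.92, -0.001], [0.0, -0.001, -1.0]] 0.0 0.08524350146798347 0.017
scene {'fx': 458.8097, 'fy': 458.8097, 'cx': 251.1265, 'cy': 191.3043, 'position': [0.0703, -0.3975, 0.5935], 'rotation': [[0.8056, -0.3409, 0.4847], [-0.5925, -0.461, 0.6606], [-0.0018, -0.8193, -0.5733]]}
side {'fx': 411.9019, 'fy': 411.9019, 'cx': 260.183, 'cy': 188.5574, 'position': [0.2128, -0.4596, 0.4686], 'rotation': [[0.9051, -0.1782, 0.386], [-0.4246, -0.4238, 0.8001], [0.021, -0.888, -0.4593]]}
{'fx': 321.0105, 'fy': 321.0105, 'cx': 251.9241, 'cy': 193.4413, 'hand_eye': [[0.0009, -0.9477, -0.3191, 0.0825], [1.0, 0.0009, 0.0002, 0.0004], [0.0001, -0.3191, 0.9477, -0.1252], [0.0, 0.0, 0.0, 1.0]]}
```

View pics/scene0.png

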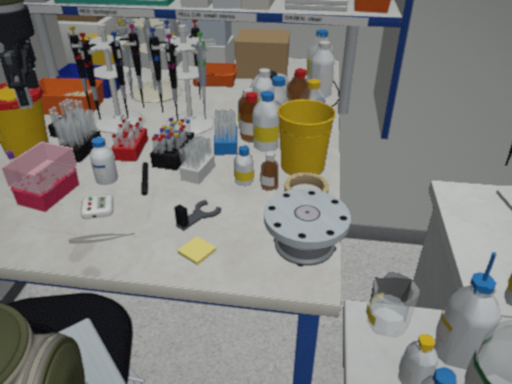

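View pics/side0.png

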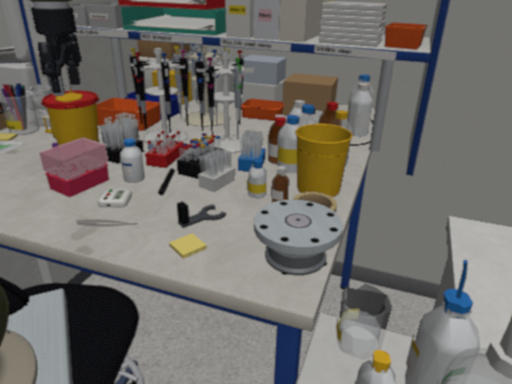

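Scene: spindle end at about (308,213), clip tab at (181,215), eye at about (209,213), with the tape behind the wheel and the pad at (197,250). Side: spindle end at (297,221), tab at (183,213), eye at about (212,215). I'll enlarge both for finer pixel readings.

```bash
cat > h.py <<'E'
import cv2,numpy as np
from rig import env
def ray(n,uv):
    c=env.calibration(n);R=np.array(c["rotation"]);d=R@[(uv[0]-c["cx"])/c["fx"],(uv[1]-c["cy"])/c["fy"],1]
    return np.array(c["position"]),d
def at(n,uv,z):
    p,d=ray(n,uv);return p+d*(z-p[2])/d[2]
def proj(n,P):
    c=env.calibration(n);q=np.array(c["rotation"]).T@(np.array(P)-c["position"]);return np.round([c["fx"]*q[0]/q[2]+c["cx"],c["fy"]*q[1]/q[2]+c["cy"]],1)
E
python3 - <<'E'
from h import *
for n,uv in(("scene",(308,213)),("side",(297.5,221))):print("spin",at(n,uv,.08))
for n,uv in(("scene",(181,217)),("side",(183,214))):print("tab",at(n,uv,.03))
for n,uv in(("scene",(207,213)),("side",(211,215))):print("eye",at(n,uv,.004))
a=cv2.imread("pics/scene0.png");b=cv2.imread("pics/side0.png")
f=lambda i,x,y,w,h,k:cv2.resize(i[y:y+h,x:x+w],None,fx=k,fy=k,interpolation=cv2.INTER_CUBIC)
cv2.imwrite("pics/z1.png",np.vstack([np.hstack([f(a,165,190,66,50,6),f(b,165,190,66,50,6)]),np.hstack([f(a,259,180,99,75,4),f(b,249,185,99,75,4)])]))
E
```

```text
spin [0.54694889 0.07666971 0.08      ]
spin [0.54732509 0.07711228 0.08      ]
tab [0.38203624 0.26290803 0.03      ]
tab [0.38663394 0.2629966  0.03      ]
eye [0.44701645 0.2728559  0.004     ]
eye [0.45140064 0.27798482 0.004     ]
```

View pics/z1.png

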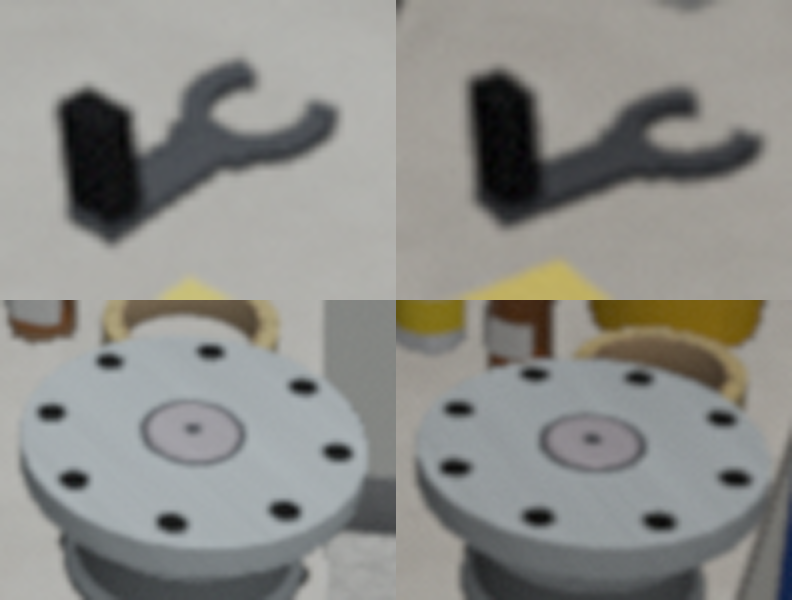

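```bash
cat > fit.py <<'E'
from h import *
from scipy.optimize import minimize
def box(x0,x1,y0,y1,z0,z1):return np.array([[x,y,z] for x in(x0,x1) for y in(y0,y1) for z in(z0,z1)])
def render(n,x,y,a,K=8,shape=(384,512)):
    m=np.zeros((shape[0],shape[1]),np.uint8);S=4
    big=np.zeros((K*0+240*S,320*S),np.uint8)
    R=np.array([[np.cos(a),-np.sin(a),0],[np.sin(a),np.cos(a),0],[0,0,1]])
    c=env.calibration(n);Rc=np.array(c["rotation"])
    def pr(P):
        q=(P@R.T+[x,y,0]-c["position"])@Rc
        return np.stack([c["fx"]*q[:,0]/q[:,2]+c["cx"]-100,c["fy"]*q[:,1]/q[:,2]+c["cy"]-100],1)*S
    def hull(P):cv2.fillConvexPoly(big,cv2.convexHull(np.round(pr(P)*16).astype(np.int32)),255,shift=4)
    hull(box(-.083,-.067,-.012,.012,.008,.05));hull(box(-.084,-.024,-.012,.012,0,.008))
    for s in(1,-1):
        t=np.radians(np.linspace(48,180,24))*s
        for t0,t1 in zip(t[:-1],t[1:]):
            hull(np.array([[r*np.cos(q),r*np.sin(q),z] for r in(.0165,.0285) for q in(t0,t1) for z in(0,.008)]))
    return cv2.resize(big,(320,240),interpolation=cv2.INTER_AREA)/255.
W={"scene":(165,190,66,55),"side":(165,190,66,45)}
obs={}
for n,(u,v,w,h) in W.items():
    i=cv2.imread(f"pics/{n}0.png").astype(float)[v:v+h,u:u+w].max(2);bg=np.median(i)
    obs[n]=np.clip((bg-i-15)/(bg-85),0,1)
    hsv=cv2.cvtColor(cv2.imread(f"pics/{n}0.png"),cv2.COLOR_BGR2HSV)[v:v+h,u:u+w]; obs[n][(hsv[...,1]>110)&(hsv[...,2]>100)]=0
def cost(p,ns=("scene","side")):
    e=0
    for n in ns:
        u,v,w,h=W[n];r=cv2.GaussianBlur(render(n,p[0]/100,p[1]/100,p[2]/10),(0,0),.8)[v-100:v-100+h,u-100:u-100+w];e+=((r-obs[n])**2).sum()
    return e
for ns in(("scene","side"),("scene",),("side",)):
    b=min((minimize(cost,[45,27.5,a*10],args=(ns,),method="Nelder-Mead",options=dict(initial_simplex=[[45,27.5,a*10],[46,27.5,a*10],[45,28.5,a*10],[45,27.5,a*10+1]])) for a in(0,.2,.4)),key=lambda r:r.fun)
    x,y,a=b.x[0]/100,b.x[1]/100,b.x[2]/10
    print(ns,"eye",x,y,"yaw",np.degrees(a),"tab",x-.075*np.cos(a),y-.075*np.sin(a),b.fun,sum((obs[n]**2).sum() for n in ns))
E
python3 fit.py
python3 - <<'E'
from h import *
for n,uv in(("scene",(259+193/4,180+132/4)),("side",(249+197/4,185+140/4))):print("spin",at(n,uv,.08))
for n,uv in(("scene",(197,250)),("side",(188,245))):print("pad",at(n,uv,.009))
for n,uv in(("scene",(307,183)),("side",(313,204))):print("tape",at(n,uv,.025))
E
```

```text
('scene', 'side') eye 0.4597150335688397 0.28617160818207077 yaw 14.07466102801469 tab 0.38696655915832967 0.2679326534164224 110.17078593618349 1054.5416349683017
('scene',) eye 0.4576403255992984 0.2853349581002205 yaw 14.647103676693034 tab 0.3850777045739938 0.2663700950651752 59.323140670218365 503.6227160493827
('side',) eye 0.4606875900334698 0.286866150293454 yaw 13.97220345310991 tab 0.3879066166549547 0.2687573150444416 35.21761533130414 550.918918918919
spin [0.54584682 0.07748424 0.08      ]
spin [0.55026294 0.07954428 0.08      ]
pad [0.36859615 0.18151024 0.009     ]
pad [0.37230618 0.18223488 0.009     ]
tape [0.66950926 0.20978206 0.025     ]
tape [0.66136622 0.20126378 0.025     ]
```

Run:
```python
from h import *
for k,uv in dict(amber=(269,188),white=(243,184),tubes=(190,178),pipR=(193,125),pipL=(112,118),rackL=(75,155),blackrack=(170,165),bluepipe=(205,125),bottle=(104,183),pinkbox=(45,205),bin=(20,155),bigYellow=(303,172)).items():print(k,np.round(at("scene",uv,0),3),)
print(proj("scene",(.216,.506,.248)),proj("scene",(.3,.3,.2)))
```

```text
amber [0.613 0.273 0.   ]
white [0.574 0.321 0.   ]
tubes [0.489 0.416 0.   ]
pipR [0.634 0.65  0.   ]
pipL [0.466 0.83  0.   ]
rackL [0.307 0.683 0.   ]
blackrack [0.478 0.496 0.   ]
bluepipe [0.661 0.629 0.   ]
bottle [0.318 0.516 0.   ]
pinkbox [0.182 0.51  0.   ]
bin [0.194 0.767 0.   ]
bigYellow [0.72  0.277 0.   ]
[29.9 94.3] [120.3 146.8]
```

{"api": "jog_arm", "payload": {"hand": [0,0,0,0,0], "travel": [[0.025,-0.044,0],[0.028,-0.043,0],[0.028,-0.043,-0.01],[0.028,-0.043,-0.01],[0.028,-0.043,-0.01]], "yaw": [-0.0925,-0.0925,-0.0925,-0.0925,-0.0925], "grip_force": 40}}

```text
time_s: 0.72
position: [0.3536, 0.2883, 0.2179]
tool_rot: [[-0.645, 0.764, -0.0], [0.764, 0.645, -0.0], [0.0, -0.0, -1.0]]
ft_force: [0.7, 1.3, 0.3]
grip_width: 0.0004
gripper_force: 0.0
```

{"api": "jog_arm", "payload": {"hand": [0,0,0,0,0], "travel": [[0.029,-0.043,-0.01],[0.029,-0.043,-0.01],[0.029,-0.043,-0.02],[0.029,-0.043,-0.02],[0.029,-0.04,-0.018]], "yaw": [-0.0925,-0.0925,-0.0925,-0.0925,-0.0925]}}

```text
time_s: 1.35
position: [0.4987, 0.0761, 0.1394]
tool_rot: [[-0.236, 0.972, -0.001], [0.972, 0.236, 0.0], [0.0, -0.001, -1.0]]
ft_force: [1.4, 0.8, -0.2]
grip_width: -0.0003
gripper_force: 0.0
```

{"api": "jog_arm", "payload": {"hand": [0,0,0,0,0], "travel": [[0,0,-0.02],[0,0,-0.018],[0,0,-0.005],[0,0,-0.005],[0,0,-0.005]], "yaw": [0,0,0,0,0]}}

```text
time_s: 1.98
position: [0.4979, 0.0778, 0.0879]
tool_rot: [[-0.24, 0.971, 0.0], [0.971, 0.24, -0.0], [-0.0, 0.0, -1.0]]
ft_force: [-3.4, -1.1, 6.0]
grip_width: 0.0
gripper_force: 2.8
```

{"api": "jog_arm", "payload": {"hand": [0,0,0,0,0], "travel": [[0,0,-0.004],[0,0,-0.004],[0,0,-0.002],[0,0,-0.001],[0,0,0]], "yaw": [0,0,0,0,0]}}

```text
time_s: 2.6
position: [0.498, 0.0778, 0.0768]
tool_rot: [[-0.24, 0.971, 0.0], [0.971, 0.24, -0.0], [-0.0, 0.0, -1.0]]
ft_force: [-4.0, -0.2, 5.5]
grip_width: -0.0001
gripper_force: 2.5
```

Tip at 59.8 mm; the last 2 mm in small steps.

{"api": "jog_arm", "payload": {"hand": [0,0,0,0,0], "travel": [[0,0,-0.001],[0,0,-0.0005],[0,0,-0.0005],[0,0,-0.0005],[0,0,0]], "yaw": [0,0,0,0,0]}}

```text
time_s: 3.22
position: [0.498, 0.0778, 0.075]
tool_rot: [[-0.24, 0.971, 0.001], [0.971, 0.24, -0.0], [-0.0, 0.0, -1.0]]
ft_force: [-6.2, -0.9, 14.2]
grip_width: 0.0002
gripper_force: 6.9
```

{"api": "jog_arm", "payload": {"hand": [0,0,0,0,0], "travel": [[0,0,-0.0005],[0,0,0],[0,0,0.02],[0,0,0.05],[0,0,0.05]], "yaw": [0,0,0,0,0]}}

```text
time_s: 3.85
position: [0.4982, 0.0779, 0.1949]
tool_rot: [[-0.24, 0.971, 0.001], [0.971, 0.24, 0.0], [0.0, 0.001, -1.0]]
ft_force: [0.8, -0.1, 0.1]
grip_width: 0.0001
gripper_force: 0.0
```

{"api": "jog_arm", "payload": {"hand": [0.06,0.06,0.06,0.06,0.06], "travel": [[-0.027,0.046,0],[-0.028,0.048,-0.01],[-0.028,0.048,-0.01],[-0.028,0.048,-0.01],[0,0,0]], "yaw": [0,0,0,0,0]}}

```text
time_s: 4.47
position: [0.3851, 0.2702, 0.163]
tool_rot: [[-0.245, 0.97, -0.001], [0.97, 0.245, 0.0], [0.001, -0.001, -1.0]]
ft_force: [0.7, -0.3, -0.9]
grip_width: 0.0599
gripper_force: 0.0
```

Run:
```python
from h import *
s=env.observe();np.savez("w1.npz",p=s["position"],R=s["tool_rot"])
w=env.get_image("wrist")[:,:,::-1];a=env.get_image("side")[:,:,::-1];cv2.imwrite("pics/side1.png",a);cv2.imwrite("pics/w1.png",w)
z=cv2.resize(a[185:265,240:350],(528,384),interpolation=cv2.INTER_CUBIC)
cv2.imwrite("pics/c1.png",np.vstack([w,np.zeros((10,512,3),np.uint8),cv2.resize(z,(512,200))])) 
print(s["position"])
```

```text
[0.38506819 0.27021356 0.16296423]
```

View pics/c1.png

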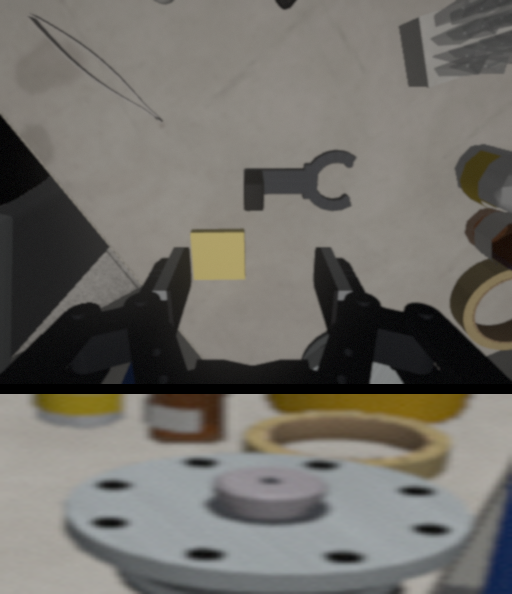

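The wheel is down and the groove shows. In the wrist view the tab is at about (254,190) and the eye at about (332,181). I'll fit the clip model to this closer picture and compare the result with the earlier estimate.

```bash
cat > wfit.py <<'E'
import sys
src=open("fit.py").read().split("W={")[0];exec(src)
def wcal(f):
    d=np.load(f);T=np.eye(4);T[:3,:3]=d["R"];T[:3,3]=d["p"];c=dict(env_cal("wrist"));M=T@np.array(c["hand_eye"]);c.update(position=M[:3,3],rotation=M[:3,:3]);return c
E
python3 - <<'E'
from h import *
exec(open("fit.py").read().split("W={")[0])
d=np.load("w1.npz");T=np.eye(4);T[:3,:3]=d["R"];T[:3,3]=d["p"];c=dict(env.calibration("wrist"));M=T@np.array(c["hand_eye"]);c.update(position=M[:3,3],rotation=M[:3,:3])
class E2:
    calibration=staticmethod(lambda n:c)
env=E2
i=cv2.imread("pics/w1.png").astype(float).max(2)
u,v,w,h=225,135,150,90
i=i[v:v+h,u:u+w];obs=np.clip((135-i)/(60),0,1);print(np.median(i),i.min())
hsv=cv2.cvtColor(cv2.imread("pics/w1.png"),cv2.COLOR_BGR2HSV)[v:v+h,u:u+w];obs[hsv[...,1]>90]=0
def cost(p):
    r=cv2.GaussianBlur(render("w",p[0]/100,p[1]/100,p[2]/10),(0,0),.8)[v-100:v-100+h,u-100:u-100+w];return ((r-obs)**2).sum()
s0=[45.9,28.6,2.5]
b=minimize(cost,s0,method="Nelder-Mead",options=dict(initial_simplex=[s0,[46.5,28.6,2.5],[45.9,29.2,2.5],[45.9,28.6,3.5]]))
x,y,a=b.x/[100,100,10];print("eye",x,y,np.degrees(a),"tab",x-.075*np.cos(a),y-.075*np.sin(a),b.fun,(obs**2).sum(),cost(s0))
# spindle from side after press
b=cv2.imread("pics/side1.png")
q=(240+270/512*110,185+(481-394)/200*80);print("spin side",q,at.__name__)
E
python3 - <<'E'
from h import *
print(at("side",(298,219.8),.08))
E
```

```text
137.0 35.0
eye 0.45884429408797883 0.28833200577015033 14.554723154881566 tab 0.38625118950650617 0.26948416326169927 104.64256473304548 3403.3152777777777 435.97511102371095
spin side (298.0078125, 219.8) at
[0.55018924 0.0803175  0.08      ]
```

{"api": "jog_arm", "payload": {"hand": [0.06,0.06,0.06,0.06,0.06], "travel": [[0.001,-0.001,-0.04],[0,0,-0.04],[0,0,-0.03],[0,0,-0.015],[0,0,-0.006]], "yaw": [0,0,0,0,0]}}

```text
time_s: 5.2
position: [0.389, 0.2658, 0.0318]
tool_rot: [[-0.238, 0.971, -0.0], [0.971, 0.238, -0.0], [-0.0, -0.0, -1.0]]
ft_force: [-0.0, -0.3, -0.5]
grip_width: 0.06
gripper_force: 0.0
```

{"api": "jog_arm", "payload": {"hand": [0.0,0.0,0.0,0.0,0.0], "travel": [[0,0,0],[0,0,0],[0,0,0],[0,0,0],[0,0,0]], "yaw": [0,0,0,0,0], "grip_force": 60}}

```text
time_s: 5.82
position: [0.3885, 0.2668, 0.0331]
tool_rot: [[-0.24, 0.971, 0.002], [0.971, 0.24, 0.0], [-0.0, 0.002, -1.0]]
ft_force: [-0.7, -1.2, 6.0]
grip_width: 0.0152
gripper_force: 59.1
```

{"api": "jog_arm", "payload": {"hand": [0.0,0.0,0.0,0.0,0.0], "travel": [[0,0,0.01],[0,0,0.03],[0,0,0.04],[0,0,0.03],[0,0,0]], "yaw": [0,0,0,0,0]}}

```text
time_s: 6.45
position: [0.3887, 0.2671, 0.1445]
tool_rot: [[-0.24, 0.971, 0.004], [0.971, 0.24, 0.002], [0.001, 0.005, -1.0]]
ft_force: [0.4, 0.1, -1.7]
grip_width: 0.0152
gripper_force: 58.7
```

{"api": "jog_arm", "payload": {"hand": [0.0,0.0,0.0,0.0,0.0], "travel": [[0.007,-0.05,0],[0.008,-0.06,0],[0.007,-0.06,0],[0.007,-0.052,-0.01],[0,0,-0.01]], "yaw": [0,0,0,0,0]}}

```text
time_s: 7.08
position: [0.4172, 0.042, 0.1214]
tool_rot: [[-0.234, 0.972, -0.001], [0.972, 0.234, -0.0], [0.0, -0.001, -1.0]]
ft_force: [-1.5, 0.3, -1.5]
grip_width: 0.0154
gripper_force: 58.7
```

Run:
```python
from h import *
s=env.observe();np.savez("w2.npz",p=s["position"],R=s["tool_rot"]);print(s["position"],s["grip_width"],s["ft_force"])
w=env.get_image("wrist")[:,:,::-1];a=env.get_image("side")[:,:,::-1];b=env.get_image("scene")[:,:,::-1]
for n,i in(("side2",a),("w2",w),("scene2",b)):cv2.imwrite(f"pics/{n}.png",i)
f=lambda i,x,y:cv2.resize(i[y:y+75,x:x+100],(400,300),interpolation=cv2.INTER_CUBIC)
cv2.imwrite("pics/c2.png",np.vstack([np.hstack([f(b,235,175),f(a,225,180)]),np.hstack([cv2.resize(w,(400,300)),np.zeros((300,400,3),np.uint8)])]))
```

```text
[0.417237   0.04197327 0.12137054] 0.01537079492348283 [-1.4697981   0.30214733 -1.48549498]
```

View pics/c2.png

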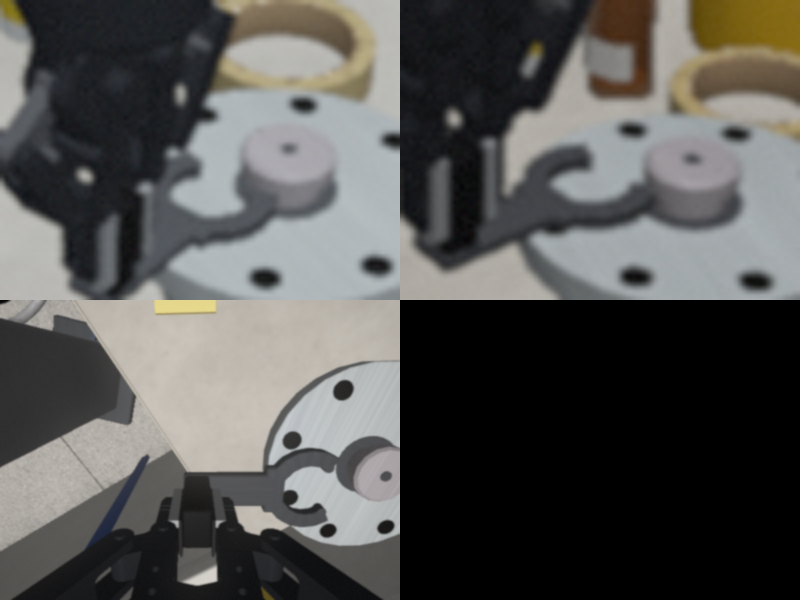

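Wrist view: the clip is held level, the horseshoe is at about (390,245) in full pixels, the spindle end centre is at about (494,226), and the spindle lies to the clip's left. I'll measure the eye and the spindle end in the same picture.

```bash
cat > w2.py <<'E'
from h import *
import sys
exec(open("fit.py").read().split("W={")[0])
tag,dz,win,uv=sys.argv[1],float(sys.argv[2]),eval(sys.argv[3]),eval(sys.argv[4])
d=np.load(tag+".npz");T=np.eye(4);T[:3,:3]=d["R"];T[:3,3]=d["p"];c=dict(env.calibration("wrist"));M=T@np.array(c["hand_eye"]);c.update(position=M[:3,3]-[0,0,dz],rotation=M[:3,:3])
class env:calibration=staticmethod(lambda n:c)
u,v,w,h=win
img=cv2.imread(f"pics/{tag}.png")
i=cv2.GaussianBlur(img,(0,0),.7).astype(float).max(2)[v:v+h,u:u+w];obs=np.clip((135-i)/55,0,1)
yy,xx=np.mgrid[v:v+h,u:u+w]
def rend(p):return cv2.GaussianBlur(render("w",p[0]/100,p[1]/100,p[2]/10),(0,0),.8)[v-100:v-100+h,u-100:u-100+w]
def cost(p):return np.abs(rend(p)-obs).sum()
a0=np.arctan2(d["R"][1,1],d["R"][0,1]);e0=d["p"][:2]+.075*np.array([np.cos(a0),np.sin(a0)])
s0=np.array([e0[0]*100,e0[1]*100,a0*10]);B=None
for k in(-.4,0,.4):
    b=minimize(cost,s0,method="Nelder-Mead",options=dict(initial_simplex=[s0+[0,k,0],s0+[.6,k,0],s0+[0,k+.6,0],s0+[0,k,.8]]))
    if B is None or b.fun<B.fun:B=b
x,y,a=B.x/[100,100,10];print("eye",x,y,np.degrees(a),"a0",np.degrees(a0),"e0",e0,B.fun,obs.sum())
c["position"]=M[:3,3];S=at("w",uv,.08);print("spindle",S)
D=S[:2]-[x,y];print("to spindle: along",D@[np.cos(a),np.sin(a)],"left",D@[-np.sin(a),np.cos(a)],D)
r=rend(B.x);vis=img[v:v+h,u:u+w].copy();vis[...,2]=np.maximum(vis[...,2],((r>.4)&(r<.6))*255)
cv2.imwrite(f"pics/{tag}_fit.png",cv2.resize(np.hstack([vis,img[v:v+h,u:u+w]]),None,fx=3,fy=3))
E
python3 w2.py w2 .0883 "(290,180,130,110)" "(494,226)"
python3 - <<'E'
import cv2,numpy as np
a=cv2.imread("pics/w2_fit.png");b=cv2.resize(cv2.imread("pics/w2.png")[160:290,392:512],None,fx=2,fy=2)
o=np.zeros((a.shape[0]+b.shape[0],a.shape[1],3),np.uint8);o[:a.shape[0]]=a;o[a.shape[0]:,:b.shape[1]]=b;cv2.imwrite("pics/c3.png",o);print(o.shape)
E
```

```text
eye 0.48982557054167714 0.06286882942246663 14.851471125990605 a0 13.556132800707063 e0 [0.49014756 0.05955312] 2325.618242890283 6863.836363636363Traceback (most recent call last):
  File "w2.py", line 19, in <module>
    c["position"]=M[:3,3];S=at("w",uv,.08);print("spindle",S)
                            ~~^^^^^^^^^^^^
  File "h.py", line 7, in at
    p,d=ray(n,uv);return p+d*(z-p[2])/d[2]
        ~~~^^^^^^
  File "h.py", line 4, in ray
    c=env.calibration(n);R=np.array(c["rotation"]);d=R@[(uv[0]-c["cx"])/c["fx"],(uv[1]-c["cy"])/c["fy"],1]
ValueError: cameras: scene, side, wrist
[ WARN:0@0.010] global loadsave.cpp:275 findDecoder imread_('pics/w2_fit.png'): can't open/read file: check file path/integrity
Traceback (most recent call last):
AttributeError: 'NoneType' object has no attribute 'shape'
```

```bash
sed -i 's/^class env:/import h\nclass env:/; s/c\["position"\]=M\[:3,3\];S=/c["position"]=M[:3,3];h.env=env;S=/; s/^u,v,w,h=win/u,v,w,H=win/; s/v+h,/v+H,/g; s/v-100+h/v-100+H/g; s/yy,xx=.*//' w2.py
python3 w2.py w2 .0883 "(290,180,130,110)" "(494,226)"
python3 - <<'E'
import cv2,numpy as np
a=cv2.imread("pics/w2_fit.png")[:, :390];b=cv2.resize(cv2.imread("pics/w2.png")[170:280,392:512],None,fx=3,fy=3)
cv2.imwrite("pics/c3.png",np.hstack([a,b]))
E
```

```text
eye 0.48982557054167714 0.06286882942246663 14.851471125990605 a0 13.556132800707063 e0 [0.49014756 0.05955312] 2325.618242890283 6863.836363636363
spindle [0.54880788 0.08116297 0.08      ]
to spindle: along 0.06170096410916551 left 0.002564993676292435 [0.05898231 0.01829414]
```

View pics/c3.png

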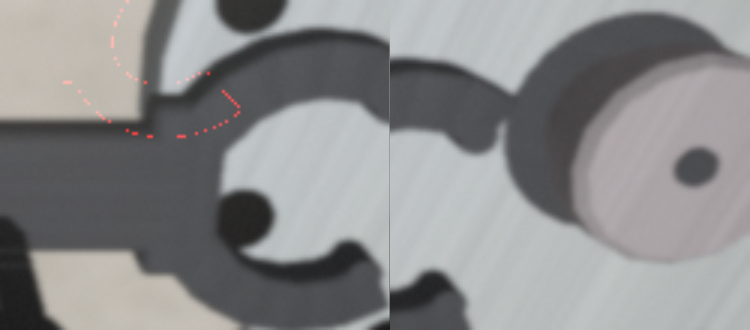

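```bash
sed -i 's/^r=rend(B.x);/c["position"]=M[:3,3]-[0,0,dz];r=rend(B.x);/' w2.py
python3 w2.py w2 .0883 "(290,180,130,110)" "(494.3,225.7)"
python3 - <<'E'
import cv2,numpy as np
cv2.imwrite("pics/c4.png",cv2.imread("pics/w2_fit.png")[:, :390])
E
```

```text
eye 0.48982557054167714 0.06286882942246663 14.851471125990605 a0 13.556132800707063 e0 [0.49014756 0.05955312] 2325.618242890283 6863.836363636363
spindle [0.54888579 0.08137288 0.08      ]
to spindle: along 0.06183008120860103 left 0.0027479247072736144 [0.05906022 0.01850405]
```

View pics/c4.png

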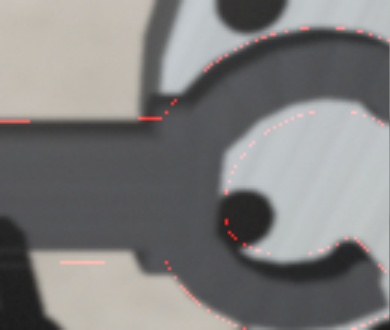

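```bash
for z in .070 .076 .080 .084 .088 .092; do echo $z; python3 w2.py w2 $z "(300,175,120,115)" "(494.3,225.7)" | grep -v spindle\ ; done
python3 - <<'E'
from h import *
# compare: scene/side px of lower arm tip etc; predicted eye & jaws in both views for candidate heights
for n in("scene","side"):
    for z in(.080,.092):print(n,z,[proj(n,(.49+.0969*a-.2487*b,.063+.2487*a+.0969*10*b/10,z+.004)) for a,b in((.011,.013),(.011,-.013),(-.0165,0),(-.084,-.012))])
E
```

```text
.070
eye 0.4968445860249707 0.057055699136679475 15.769369279798829 a0 13.556132800707063 e0 [0.49014756 0.05955312] 2406.068510171957 6344.636363636364
to spindle: along 0.05669113407016888 left 0.009258947516977738 [0.05204121 0.02431718]
.076
eye 0.49421545523457683 0.05885560349188129 15.217395776513323 a0 13.556132800707063 e0 [0.49014756 0.05955312] 2230.9488253638547 6344.636363636364
to spindle: along 0.05866380869929587 left 0.007377763955181704 [0.05467034 0.02251728]
.080
eye 0.4929467277456453 0.06010418134264643 14.809994984087464 a0 13.556132800707063 e0 [0.49014756 0.05955312] 2122.6968574219914 6344.636363636364
to spindle: along 0.05951729103656118 left 0.0062632984356483104 [0.05593907 0.0212687 ]
.084
eye 0.4913091962866403 0.06178517704630867 13.720569919230222 a0 13.556132800707063 e0 [0.49014756 0.05955312] 2063.2918530306024 6344.636363636364
to spindle: along 0.06057954177000513 left 0.0053723351705857415 [0.0575766  0.01958771]
.088
eye 0.49016011250713826 0.06290913640111391 13.6364096396518 a0 13.556132800707063 e0 [0.49014756 0.05955312] 2181.9832573003832 6344.636363636364
to spindle: along 0.061423293490927254 left 0.00409812889960934 [0.05872568 0.01846375]
.092
eye 0.48838390891957517 0.06399424430708478 13.535455418320991 a0 13.556132800707063 e0 [0.49014756 0.05955312] 2283.7358616402407 6344.636363636364
to spindle: along 0.0628888810453359 left 0.002735664799604064 [0.06050189 0.01737864]
scene 0.08 [array([286.7, 226.2]), array([290.4, 225.6]), array([289.9, 228.5]), array([295.1, 234.7])]
scene 0.092 [array([287. , 220.8]), array([290.8, 220.2]), array([290.2, 223.1]), array([295.5, 229.3])]
side 0.08 [array([270.3, 229.1]), array([274.3, 229.1]), array([272.7, 231.5]), array([275.7, 237.4])]
side 0.092 [array([270.5, 223.2]), array([274.6, 223.1]), array([273. , 225.5]), array([276. , 231.4])]
```

{"api": "jog_arm", "payload": {"hand": [0,0,0,0,0], "travel": [[-0.001,0.004,-0.01],[0,0,-0.008],[0,0,-0.003],[0,0,0],[0,0,0]], "yaw": [0,0,0,0,0]}}

```text
time_s: 7.85
position: [0.4162, 0.0488, 0.1015]
tool_rot: [[-0.24, 0.971, 0.0], [0.971, 0.24, -0.0], [-0.0, 0.0, -1.0]]
ft_force: [0.6, -0.4, -1.4]
grip_width: 0.015
gripper_force: 58.7
```

{"api": "jog_arm", "payload": {"hand": [0,0,0,0,0], "travel": [[0,0,-0.001],[0,0,-0.001],[0,0,0],[0,0,0],[0,0,0]], "yaw": [0,0,0,0,0]}}

```text
time_s: 8.48
position: [0.4161, 0.0488, 0.0993]
tool_rot: [[-0.24, 0.971, 0.0], [0.971, 0.24, 0.0], [0.0, 0.0, -1.0]]
ft_force: [-0.1, -0.6, -1.0]
grip_width: 0.0152
gripper_force: 58.7
```

{"api": "jog_arm", "payload": {"hand": [0,0,0,0,0], "travel": [[0,0,-0.001],[0,0,-0.001],[0,0,0],[0,0,0],[0,0,0]], "yaw": [0,0,0,0,0]}}

```text
time_s: 9.1
position: [0.4161, 0.0487, 0.0973]
tool_rot: [[-0.24, 0.971, 0.0], [0.971, 0.24, -0.0], [-0.0, 0.0, -1.0]]
ft_force: [0.4, -0.1, -1.7]
grip_width: 0.0152
gripper_force: 58.7
```

{"api": "jog_arm", "payload": {"hand": [0,0,0,0,0], "travel": [[0,0,-0.001],[0,0,-0.001],[0,0,-0.001],[0,0,0],[0,0,0]], "yaw": [0,0,0,0,0]}}

```text
time_s: 9.72
position: [0.4161, 0.0487, 0.0943]
tool_rot: [[-0.24, 0.971, 0.0], [0.971, 0.24, 0.0], [0.0, 0.0, -1.0]]
ft_force: [-0.2, 0.3, -1.4]
grip_width: 0.0153
gripper_force: 58.7
```

Run:
```python
from h import *
s=env.observe();np.savez("w3.npz",p=s["position"],R=s["tool_rot"]);print(s["position"],s["qvel"],s["ft_force"])
w=env.get_image("wrist")[:,:,::-1];a=env.get_image("side")[:,:,::-1]
cv2.imwrite("pics/w3.png",w);cv2.imwrite("pics/side3.png",a)
f=cv2.resize(a[185:255,240:335],(475,350),interpolation=cv2.INTER_CUBIC)
o=np.zeros((590,800,3),np.uint8);o[:240,:]=cv2.resize(w[175:295,112:512],(800,240));o[240:,:475]=f;cv2.imwrite("pics/c5.png",o)
```

```text
[0.41612556 0.04874064 0.09432794] [ 0.08280774 -0.07316989 -0.13582794  0.01116285  0.15875547  0.02527836] [-0.15899426  0.34545588 -1.35800414]
```

View pics/c5.png

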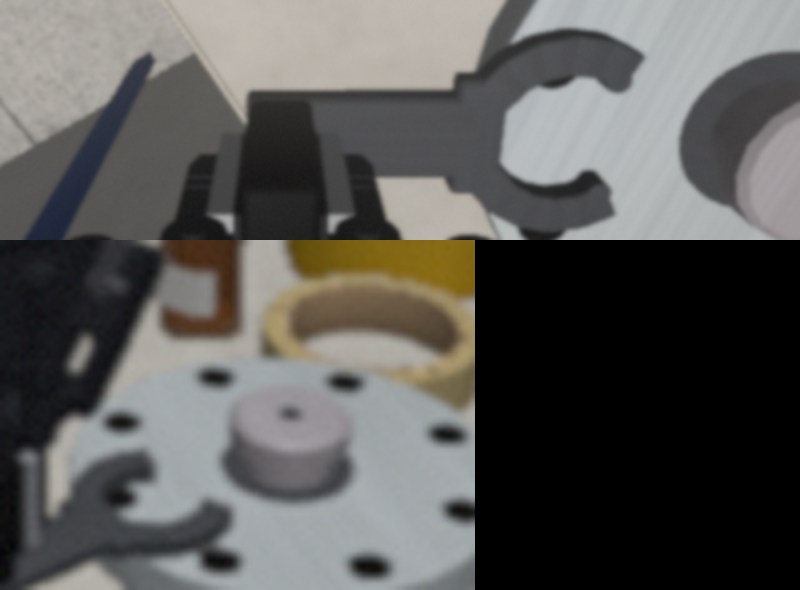

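```bash
for z in .058 .0612 .065; do python3 w2.py w3 $z "(290,180,150,112)" "(494.3,225.7)" | grep eye; done
python3 - <<'E'
import cv2
cv2.imwrite("pics/c6.png",cv2.imread("pics/w3_fit.png")[:, :450])
E
python3 - <<'E'
from h import *
# side view tips (inner/outer ends) at top of clip z=.069, and spindle end
S=at("side",(240+290/5,185+(413-240)/5),.08);print("S",S)
for q in((154,468),(228,518)):print("tip",at("side",(240+q[0]/5,185+(q[1]-240)/5),.067))
# wrist
d=np.load("w3.npz");c=env.calibration("wrist");T=np.eye(4);T[:3,:3]=d["R"];T[:3,3]=d["p"];M=T@np.array(c["hand_eye"])
def wat(u,v,z):
    r=M[:3,:3]@[(u-c["cx"])/c["fx"],(v-c["cy"])/c["fy"],1];return M[:3,3]+r*(z-M[2,3])/r[2]
for q in((640,60),(613,210),(628,85),(592,175)):print("wtip",wat(112+q[0]/2,175+q[1]/2,.069))
for z in(.058,.08):
  q=M[:3,:3].T@(np.array([.549,.08,z])-M[:3,3]);print(z,((c["fx"]*q[0]/q[2]+c["cx"]-112)*2,(c["fy"]*q[1]/q[2]+c["cy"]-175)*2))
print("spindle left edge",wat(112+680/2,175+147/2,.058),"top",wat(112+790/2,175+52/2,.058))
E
```

```text
S [0.55053089 0.0809141  0.08      ]
tip [0.49870158 0.08569151 0.067     ]
tip [0.50813136 0.04780201 0.067     ]
wtip [0.49746717 0.09552083 0.069     ]
wtip [0.50840331 0.05330157 0.069     ]
wtip [0.49731931 0.08849984 0.069     ]
wtip [0.49861671 0.06204164 0.069     ]
0.058 (np.float64(766.7158796180339), np.float64(137.82798849589017))
0.08 (np.float64(830.4802343604165), np.float64(179.38566914941669))
spindle left edge [0.5266526  0.07149416 0.058     ] top [0.54287813 0.10485286 0.058     ]Traceback (most recent call last):
  File "w2.py", line 17, in <module>
    b=minimize(cost,s0,method="Nelder-Mead",options=dict(initial_simplex=[s0+[0,k,0],s0+[.6,k,0],s0+[0,k+.6,0],s0+[0,k,.8]]))
    res = _minimize_neldermead(fun, x0, args, callback, bounds=bounds,
                               **options)
    fsim[k] = func(sim[k])
              ~~~~^^^^^^^^
    fx = function(np.copy(x), *(wrapper_args + args))
  File "w2.py", line 13, in cost
    def cost(p):return np.abs(rend(p)-obs).sum()
                              ~~~~~~~^~~~
ValueError: operands could not be broadcast together
[... 362 characters left out ...]
rror: operands could not be broadcast together with shapes (112,130) (112,150) 
Traceback (most recent call last):
  File "w2.py", line 17, in <module>
    b=minimize(cost,s0,method="Nelder-Mead",options=dict(initial_simplex=[s0+[0,k,0],s0+[.6,k,0],s0+[0,k+.6,0],s0+[0,k,.8]]))
  File "w2.py", line 13, in cost
    def cost(p):return np.abs(rend(p)-obs).sum()
                              ~~~~~~~^~~~
ValueError: operands could not be broadcast together with shapes (112,130) (112,150) 
[ WARN:0@0.017] global loadsave.cpp:275 findDecoder imread_('pics/w3_fit.png'): can't open/read file: check file path/integrity
Traceback (most recent call last):
TypeError: 'NoneType' object is not subscriptable
```

```bash
cat > f3.py <<'E'
from h import *
import h
exec(open("fit.py").read().split("W={")[0])
d=np.load("w3.npz");T=np.eye(4);T[:3,:3]=d["R"];T[:3,3]=d["p"]
cw=dict(env.calibration("wrist"));M=T@np.array(cw["hand_eye"]);cw.update(position=M[:3,3],rotation=M[:3,:3]);cs=dict(env.calibration("side"))
DZ=.0612;C={}
for n,c in(("wrist",cw),("side",cs)):C[n]=dict(c,position=np.array(c["position"])-[0,0,DZ])
class env:calibration=staticmethod(lambda n:C[n])
W={"wrist":(280,180,140,112),"side":(255,225,34,26)}
pad={"wrist":(0,0),"side":(0,0)}
outs=[]
for n in W:
    u,v,w,H=W[n];img=cv2.imread(f"pics/{n[0] if n=='wrist' else n}3.png");g=img.astype(float).max(2)[v:v+H,u:u+w]
    lo,hi=np.percentile(g,10),np.percentile(g,85);obs=np.clip((hi-g)/(hi-lo),0,1)
    def rend(p):return cv2.GaussianBlur(render(n,p[0]/100,p[1]/100,p[2]/10),(0,0),.8)[v-100:v-100+H,u-100:u-100+w]
    a0=np.radians(14.4)
    cost=lambda p:np.abs(rend(p)-obs).sum()+ (0 if n=="wrist" else 3*abs(p[2]-2.51)**2)
    B=None
    for k in(-.5,0,.5):
        s=np.array([48.9,6.8+k,2.51]);b=minimize(cost,s,method="Nelder-Mead",options=dict(initial_simplex=[s,s+[.6,0,0],s+[0,.6,0],s+[0,0,.5]]))
        if B is None or b.fun<B.fun:B=b
    x,y,a=B.x/[100,100,10];print(n,"eye",x,y,np.degrees(a),"lat",-.242*x+.970*y,B.fun,obs.sum())
    r=rend(B.x);K=3 if n=="wrist" else 12
    vis=cv2.resize(img[v:v+H,u:u+w],None,fx=K,fy=K,interpolation=cv2.INTER_CUBIC)
    cn,_=cv2.findContours((cv2.resize(r,None,fx=K,fy=K)>.5).astype(np.uint8),cv2.RETR_LIST,cv2.CHAIN_APPROX_NONE);cv2.drawContours(vis,cn,-1,(0,0,255),1);outs.append(vis)
h_=max(o.shape[0] for o in outs);cv2.imwrite("pics/c6.png",np.hstack([cv2.copyMakeBorder(o,0,h_-o.shape[0],0,0,0) for o in outs])[:, :800+30][:, :]);print([o.shape for o in outs])
E
sed -i 's/W={"wrist":(280,180,140,112)/W={"wrist":(290,180,130,112)/; s/K=3 if n=="wrist" else 12/K=3 if n=="wrist" else 11/' f3.py; python3 f3.py
```

```text
wrist eye 0.48700853798934846 0.07000163748998048 15.368491302035668 lat -0.04995447782814126 1916.551133389603 7066.677685950413
side eye 0.48755969416448364 0.06678068711538163 14.206400238717974 lat -0.05321217948588486 137.80382106389723 451.3097345132743
[(336, 390, 3), (286, 374, 3)]
```

View pics/c6.png

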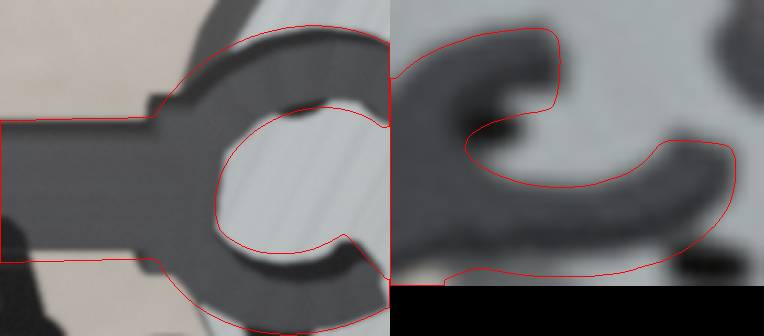

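{"api": "jog_arm", "payload": {"hand": [0,0,0,0,0], "travel": [[0.005,0,-0.0006],[0.005,0,-0.0006],[0.0045,0,0],[0,0,0],[0,0,0]], "yaw": [0,0,0,0,0]}}

```text
time_s: 10.45
position: [0.4305, 0.0488, 0.0931]
tool_rot: [[-0.24, 0.971, -0.0], [0.971, 0.24, 0.0], [0.0, -0.0, -1.0]]
ft_force: [0.7, -0.3, -1.1]
grip_width: 0.015
gripper_force: 58.7
```

```bash
cat > w4.py <<'E'
from h import *
import sys
tag=sys.argv[1];s=env.observe();R=np.array(s["tool_rot"]);p=np.array(s["position"])
w=env.get_image("wrist")[:,:,::-1].copy();cv2.imwrite(f"pics/{tag}.png",w);print(p,s["ft_force"])
T=np.eye(4);T[:3,:3]=R;T[:3,3]=p;c=env.calibration("wrist");M=T@np.array(c["hand_eye"])
def wat(u,v,z):
    r=M[:3,:3]@[(u-c["cx"])/c["fx"],(v-c["cy"])/c["fy"],1];return M[:3,3]+r*(z-M[2,3])/r[2]
a=np.radians(14.4);X=np.array([np.cos(a),np.sin(a)]);Y=np.array([-X[1],X[0]])
# collar: pinkish
f=w.astype(int);pink=((f[...,2]-f[...,1]>3)&(f[...,0]-f[...,1]>-4)&(f[...,2]>130)).astype(np.uint8);pink[:,:400]=0
pink=cv2.morphologyEx(pink,cv2.MORPH_OPEN,np.ones((5,5),np.uint8))
n,l,st,ce=cv2.connectedComponentsWithStats(pink);k=1+np.argmax(st[1:,4]);print("pink",st[k],ce[k])
cs,_=cv2.findContours((l==k).astype(np.uint8),0,1);e=cv2.fitEllipse(max(cs,key=len));P=wat(*e[0],.08);print("ellipse",e,P[:2],"along/lat",P[:2]@X,P[:2]@Y)
print("TCP along/lat",p[:2]@X,p[:2]@Y)
E
python3 w4.py w4
python3 - <<'E'
import cv2
cv2.imwrite("pics/c7.png",cv2.resize(cv2.imread("pics/w4.png")[170:300,312:512],(800,520),interpolation=cv2.INTER_CUBIC))
E
```

```text
[0.43047201 0.04877262 0.09308334] [ 0.72974384 -0.25990542 -1.05773233]
pink [ 457  219   55   73 2967] [486.37815976 257.82002022]
ellipse ((486.9675598144531, 257.8203125), (55.14262008666992, 76.74281311035156), 14.78339672088623) [0.54095832 0.07921878] along/lat 0.5436640299880301 -0.05780088392178942
TCP along/lat 0.4290771990641137 -0.05981369241078308
```

View pics/c7.png

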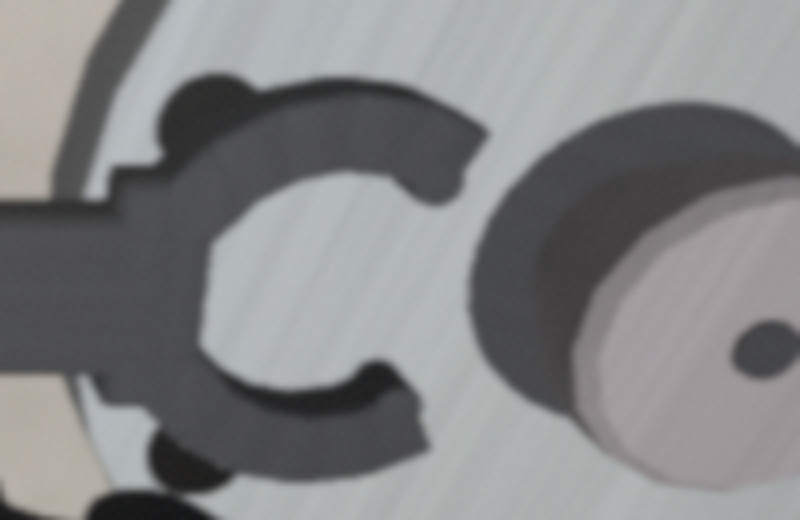

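Run:
```python
from h import *
p=np.array([0.43047201,0.04877262,0.09308334]);R=np.array([[-.24,.971,0],[.971,.24,0],[0,0,-1.]])
T=np.eye(4);T[:3,:3]=R;T[:3,3]=p;c=env.calibration("wrist");M=T@np.array(c["hand_eye"])
def wat(q,z):
    r=M[:3,:3]@[(q[0]/4+312-c["cx"])/c["fx"],(q[1]/4+170-c["cy"])/c["fy"],1];return (M[:3,3]+r*(z-M[2,3])/r[2])[:2]
X=np.array([.971,.24]);Y=np.array([-.24,.971])
f=lambda n,q,z:print(n,np.round(wat(q,z),4),"al %.4f lat %.4f"%(wat(q,z)@X,wat(q,z)@Y))
f("spindle",(768,350),.08)
for n,q in dict(outU=(490,133),outL=(430,450),inU=(437,205),inL=(400,395),neckU=(40,213),neckL=(40,373),notU=(112,182),notL=(105,405),armU=(330,95),armL=(300,480),holeU=(345,170),holeL=(310,412),holeBack=(205,290)).items():f(n,q,.068)
f("spindle base L",(470,290),.058);f("base top",(690,102),.058)
print("TCP",p[:2]@X,p[:2]@Y)
```

```text
spindle [0.549  0.0814] al 0.5526 lat -0.0527
outU [0.5125 0.0968] al 0.5208 lat -0.0290
outL [0.5237 0.0522] al 0.5211 lat -0.0751
inU [0.51   0.0861] al 0.5159 lat -0.0388
inL [0.5164 0.0592] al 0.5156 lat -0.0665
neckU [0.4613 0.0729] al 0.4654 lat -0.0399
neckL [0.4685 0.0507] al 0.4671 lat -0.0632
notU [0.4688 0.0792] al 0.4742 lat -0.0356
notL [0.4785 0.0482] al 0.4762 lat -0.0681
armU [0.4912 0.0967] al 0.5002 lat -0.0240
armL [0.5083 0.0434] al 0.5040 lat -0.0799
holeU [0.4968 0.0878] al 0.5035 lat -0.0340
holeL [0.5056 0.0538] al 0.5039 lat -0.0691
holeBack [0.4855 0.0677] al 0.4877 lat -0.0508
spindle base L [0.5263 0.0724] al 0.5284 lat -0.0560
base top [0.5431 0.1051] al 0.5525 lat -0.0283
TCP 0.42969375050999997 -0.05595506837999999
```

Spindle lateral offset is −52.7 mm and the clip centre −51.9 mm, so they are aligned within 1 mm. The measured widths and gap match the given sizes. About 48 mm remain along (0.971, 0.240).

{"api": "jog_arm", "payload": {"hand": [0,0,0,0,0], "travel": [[0.006,0.001,0],[0.006,0.0013,0],[0.006,0.0015,0],[0.005,0.0012,0],[0,0,0]], "yaw": [0,0,0,0,0]}}

```text
time_s: 11.12
position: [0.4539, 0.0538, 0.0931]
tool_rot: [[-0.24, 0.971, 0.0], [0.971, 0.24, -0.0], [-0.0, 0.0, -1.0]]
ft_force: [0.3, 0.9, -1.3]
grip_width: 0.0152
gripper_force: 58.7
```

{"api": "jog_arm", "payload": {"hand": [0,0,0,0,0], "travel": [[0.002,0.0005,0],[0.002,0.0005,0],[0.002,0.0005,0],[0.002,0.0005,0],[0.001,0.0002,0]], "yaw": [0,0,0,0,0]}}

```text
time_s: 11.75
position: [0.4596, 0.056, 0.0922]
tool_rot: [[-0.24, 0.971, -0.008], [0.971, 0.24, -0.0], [0.002, -0.008, -1.0]]
ft_force: [-11.8, -3.1, -0.5]
grip_width: 0.0154
gripper_force: 58.9
```

{"api": "jog_arm", "payload": {"hand": [0,0,0,0,0], "travel": [[0.002,0.0005,0],[0.002,0.0005,0],[0,0,0],[0.002,0.0005,0],[0,0,0]], "yaw": [0,0,0,0,0]}}

```text
time_s: 12.38
position: [0.4666, 0.0575, 0.0923]
tool_rot: [[-0.24, 0.971, -0.006], [0.971, 0.24, 0.0], [0.001, -0.006, -1.0]]
ft_force: [-5.5, -2.3, -3.0]
grip_width: 0.0154
gripper_force: 58.6
```

{"api": "jog_arm", "payload": {"hand": [0,0,0,0,0], "travel": [[0.002,0.0005,0],[0.002,0.0005,0],[0.002,0.0005,0],[0.001,0.0002,0],[0,0,0]], "yaw": [0,0,0,0,0]}}

```text
time_s: 13.0
position: [0.4762, 0.0593, 0.0933]
tool_rot: [[-0.24, 0.971, 0.001], [0.971, 0.24, 0.0], [-0.0, 0.001, -1.0]]
ft_force: [0.8, 2.7, -2.6]
grip_width: 0.0151
gripper_force: 59.2
```

{"api": "jog_arm", "payload": {"hand": [0,0,0,0,0], "travel": [[0.001,0.0002,0],[0.0005,0.0001,0],[0,0,0],[0,0,0],[0,0,0]], "yaw": [0,0,0,0,0]}}

```text
time_s: 13.62
position: [0.4771, 0.0594, 0.0931]
tool_rot: [[-0.24, 0.971, 0.0], [0.971, 0.24, -0.0], [-0.0, 0.0, -1.0]]
ft_force: [-0.6, 1.0, -0.3]
grip_width: 0.0153
gripper_force: 59.2
```

{"api": "jog_arm", "payload": {"hand": [0,0,0,0,0], "travel": [[0.0005,0.0001,0],[0.0005,0.0001,0],[0.0005,0.0001,0],[0,0,0],[0,0,0]], "yaw": [0,0,0,0,0]}}

```text
time_s: 14.25
position: [0.4774, 0.0596, 0.0931]
tool_rot: [[-0.24, 0.971, -0.003], [0.971, 0.24, -0.0], [0.0, -0.003, -1.0]]
ft_force: [-6.4, -2.9, 4.7]
grip_width: 0.0154
gripper_force: 59.9
```

Hard stop felt at the eye's back, so the clip is snapped in. I'll ease off the push, open and retreat upwards.

{"api": "jog_arm", "payload": {"hand": [0,0,0.04,0.04,0.04], "travel": [[-0.0015,-0.0003,0],[0,0,0],[0,0,0],[0,0,0],[0,0,0]], "yaw": [0,0,0,0,0]}}

```text
time_s: 14.88
position: [0.4772, 0.0595, 0.0932]
tool_rot: [[-0.24, 0.971, 0.0], [0.971, 0.24, -0.0], [-0.0, 0.0, -1.0]]
ft_force: [-0.1, 0.5, -0.1]
grip_width: 0.0399
gripper_force: 0.0
```

{"api": "jog_arm", "payload": {"hand": [0.04,0.04,0.04,0.04,0.04], "travel": [[0,0,0.01],[0,0,0.04],[0,0,0.05],[-0.04,0,0.02],[-0.05,0,0]], "yaw": [0,0,0,0,0]}}

```text
time_s: 15.5
position: [0.387, 0.0594, 0.215]
tool_rot: [[-0.24, 0.971, 0.004], [0.971, 0.24, -0.001], [-0.002, 0.004, -1.0]]
ft_force: [-0.6, 0.0, -0.5]
grip_width: 0.0399
gripper_force: 0.0
```

{"api": "jog_arm", "payload": {"hand": [0.04,0.04,0.04,0.04,0.04], "travel": [[-0.04,0.04,0],[0,0.05,0],[0,0,0],[0,0,0],[0,0,0]], "yaw": [0,0,0,0,0]}}

```text
time_s: 16.12
position: [0.3474, 0.1486, 0.2132]
tool_rot: [[-0.238, 0.971, 0.0], [0.971, 0.238, -0.0], [-0.0, -0.0, -1.0]]
ft_force: [-0.6, -0.2, -0.2]
grip_width: 0.04
gripper_force: 0.0
```

Run:
```python
from h import *
a=env.get_image("side")[:,:,::-1];b=env.get_image("scene")[:,:,::-1]
cv2.imwrite("pics/side5.png",a);cv2.imwrite("pics/scene5.png",b)
cv2.imwrite("pics/c8.png",np.hstack([cv2.resize(i[y:y+110,x:x+80*1],(400,550),interpolation=cv2.INTER_CUBIC) if 0 else cv2.resize(i[y:y+90,x:x+120],(400,300),interpolation=cv2.INTER_CUBIC) for i,x,y in((b,240,170),(a,230,175))]))
```

```text
(no output)
```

View pics/c8.png

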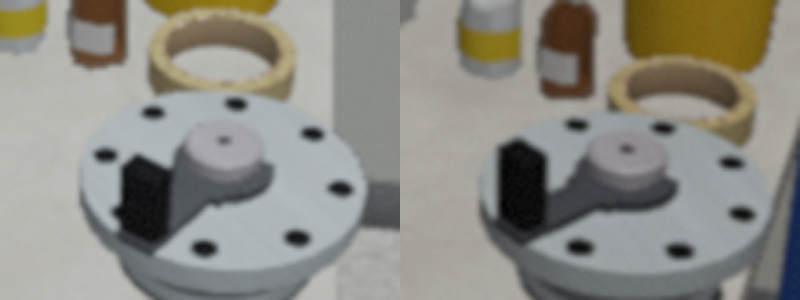

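The clip lies flat in the groove around the spindle, under the collar (collar centre about (224,140) left and (627,150) right in the crop). The wheel is down, the tape has not moved, and the gripper is clear.

```bash
python3 -c "
from rig import env
print(env.close_job())"
```

```text
the job is handed in; nothing more can be done
None
```

I pressed the wheel home, then snapped the clip into the spindle groove and released it there; I didn't touch the tape roll or sticky-note pad, and handed the job in at about 16 s.

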